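# Lock a lens retaining ring with a two-pin spanner

### The job

Lock the retaining ring of the lens housing with the two-pin spanner: drop both pins fully into two opposite holes of the ring, so that the spanner sits flat on it, and turn the ring clockwise (seen from above) until its tab is hard against the stop post. Then lift the spanner off and lay it back on the bench, flat on its pins and foot, well clear of the housing. Never touch the housing or ring with the gripper itself, and leave the bottle, meter, screwdriver and tweezers where they are.

Things in the scene. Friction and masses are not known exactly. Their poses are not given: they have to be found in the camera images.
- lens_housing: Lens housing, fixed to the bench: dark drum, 112 mm across its foot, 108 mm across its top, ring seat 44 mm high. Origin on the bench on the drum's axis, z up. A dark stop post (10 mm wide, top 55 mm above the bench) stands on the rim 50 mm from the axis, at -120 degrees from this x axis (counter-clockwise from above is positive).
- ring_top (a point): Centre of the top face of the retaining ring, on the housing's axis, 56 mm above the bench; turns with the ring. Flat bare-metal ring, 40 mm inside, 88 mm outside diameter, with six round holes, 12 mm in diameter and 12 mm deep, 60 degrees apart on a circle of 30 mm radius; this x axis passes through a hole's centre, z up. A tab (8 mm wide) juts from its rim at -18 degrees from x.
- retaining_ring (a joint): Angle of the ring in rad: grows as the ring turns clockwise seen from above (ring_top's x axis points at housing yaw minus this angle). 1.6 is locked: the tab is hard against the stop post. It starts between 0.55 and 1.05. Stiff, about 0.2 N m, and stays where it is left.
- spanner_grip (a point): Centre of the spanner's black upright grip bar (80 mm long, 14 mm thick in y, 28 mm high), 24 mm above the bench as the spanner stands on two pins and a foot (10 mm wide, 10 mm high, 30 mm from here in +x). x points along the grip away from the head, z up. The steel head bar (76 x 16 x 8 mm) lies along y, its middle 85 mm from here in -x. 0.2 kg, balances about 20 mm from here towards the head.
- spanner_head (a point): Midway between the two pins at the underside of the head bar, 10 mm above the pins' tips (so 10 mm above the bench as it stands); same axes as spanner_grip. The pins are 7 mm in diameter with round tips, 10 mm long, pointing down, 30 mm to either side of this point in +y and -y.
- solvent_bottle: Loose glass solvent bottle with steel cap, 85 mm across at its foot, tapering, 102 mm high; origin under its centre. Stands near the housing, in the way of some swings of the spanner.
- battery_meter: Loose meter, 98 mm high: a 74 x 74 mm base centred on the origin, low in its -x half, with the tower (74 mm wide in y) on its +x half from -8 to +37 mm. Stands near the housing, in the way of some swings of the spanner.
- driver_red: Small screwdriver, 140 mm long along its y, up to 20 mm wide and 17 mm high, lying about 50 mm beside the spanner's grip; origin under its centre.
- tweezers_b: Steel tweezers, 141 mm long along y, 12 mm wide, 8 mm high, lying about 50 mm beside the spanner's grip; origin under their centre.
- iron_holder: Fixed soldering-iron holder with its iron, standing between the spanner and the housing: foot 190 mm long in x, 135 mm wide in y, the iron up to 150 mm high; origin under its centre.

How it is judged:
On the way, in this order (a step that is already met when the one before it is completed fails the run):
1. both pins are fully in opposite holes of the ring (the spanner's head sits centred and flat on the ring, within 6 mm) (horizontal distance between spanner_head and ring_top below 0.006 m and z of spanner_head in the frame of ring_top below 0.006 m and angle between spanner_head's own z axis and vertical below 0.15 rad), for 0.2 s.
2. the ring is turned to its stop with the pins still in their holes (value of joint retaining_ring above 1.54 rad and horizontal distance between spanner_head and ring_top below 0.008 m and z of spanner_head in the frame of ring_top below 0.008 m), for 0.1 s.
At the end, for the whole second after the job is handed in: The ring is locked (within 0.06 rad of its stop), and the spanner lies flat on its pins and foot on the bench (head's underside below 16 mm, tilt under 0.1 rad), its head more than 120 mm from the housing's axis (value of joint retaining_ring above 1.54 rad and height (world z) of spanner_head below 0.016 m and angle between spanner_head's own z axis and vertical below 0.1 rad and horizontal distance between spanner_head and ring_top above 0.12 m and velocity of joint retaining_ring below 0.05 rad/s); the robot touches nothing.
It fails at once if the gripper touches the housing or the ring (over 1.5 N) (contact force between the fingers and lens_housing above 1.5 N).
It fails at once if the bottle is moved by more than 20 mm or tipped (distance of solvent_bottle from where it was at the start of the episode above 0.02 m or angle between solvent_bottle's own z axis and vertical above 0.3 rad).
It fails at once if the meter is moved by more than 20 mm or tipped (distance of battery_meter from where it was at the start of the episode above 0.02 m or angle between battery_meter's own z axis and vertical above 0.3 rad).
It fails at once if the screwdriver or the tweezers are moved by more than 30 mm (distance of any of driver_red, tweezers_b from where it was at the start of the episode above 0.03 m).
It also fails if it takes over 61 s, if anything falls off the work surface, if the arm or the gripper's body presses on something with over 40 N, if the wrist force passes 120 N, or if a joint passes its speed limit or range.

### The arm

A 7-joint arm with a two-finger parallel gripper is mounted at the origin on a cart in front of the work surface, level with it; the furniture and walls round the work are solid. World frame = base frame: x ahead of the robot, y to its left, z up, the work surface at z = 0. Lengths are in m, angles in rad, forces in N, time in s.
With the tool pointing down it reaches from about 0.4 to 0.85 m from the base axis. Payload 10.4 kg.
Tool frame: the origin (TCP) lies midway between the tips of the shut fingers; the grasp point (between the pads) lies 19 mm behind it; z points along the fingers, y is the line along which they close (so a half turn about z gives the same grasp; the last joint's range is limited). The gripper opens to 87 mm and grips with 3 to 60 N. Pads are 19 mm wide; open, the fingers measure 117 mm over their backs; the gripper's body (75 mm by 190 mm) begins 51 mm behind the grasp point.
Start: joints at [-0.023, 0.332, -0.065, 1.46, 0.022, 1.35, -0.088], TCP at [0.625, 0, 0.223] pointing down, gripper open.
Joint ranges: [-2.6, 2.6], [-0.5, 2.12], [-1.47, 1.34], [0.16, 2.42], [-1.27, 4.41], [0.06, 2.06], [-2.6, 2.6]. Speed limits (rad/s): [2.22, 2.22, 2.79, 2.79, 3.14, 3.14, 3.14].

### API

Orientations are given as a unit quaternion [x, y, z, w].
In Python, from bench import r gives the robot as it stands.
- The arm moves only by the tool arm_command, never from a script. Its arguments are lists of equal length, an entry for each row: "xyz": the shift along the world's x, y, z in m, a list of three; "rot": the turn, a rotation vector about the world's x, y, z in rad, a list of three. In form: {"xyz": [[tx, ty, tz], ...], "rot": [[ax, ay, az], ...]}. A call has 1 to 20 rows; each row is the pose to reach, as a shift and turn from the pose commanded when the call began; what a row does not reach only later rows make up. A row lasts 1/12 s, in which the tool goes at most 41.7 mm and 7.16 degrees, less where a joint would pass 70% of its speed; a pose out of reach is approached as far as the arm can. A call with a gripper value outside its range is refused whole. "grip" is the opening, from 0 (shut) to 1 (fully open), set as the call begins (left out, the last holds). The fingers move at their own pace and stop on an object; "squeeze" is the grip in N (left out, the last holds). Time passes only in rows, so rows that repeat a pose let the fingers close. It gives the time, the measured TCP pose, the force, the opening and the grip force at its end, in the units of the state.
- r.read_state(): the state, without advancing time (a new reading comes with each control period).
- r.camera(name): name is "scene" or "side" or "wrist"; returns the picture (400x640x3 uint8, red, green, blue); there is no depth.
- r.camera_model(name): a dict with "fx", "fy", "cx", "cy" (pixels), "T" (4x4, takes a point from camera to world coordinates). Camera axes: x right, y up, looking along -z (the intrinsics and any distortion apply to the point x, -y, -z); pixel columns grow to the right and rows downward; lengths in m; the calibration is good to about 2 mm. A picture is of the moment at which its call begins: read the wrist's pose just before it. camera_model takes no time and is no camera call; for the wrist camera it gives the pose at the moment of the call.
- r.close_job(): hands the job in; it is judged then, once.
Trained networks look in the newest picture that a camera, given by its name, has taken for a name from the list of things; names that differ only in an ending like _2 or _b are one class to them, and where a whole thing is asked for, a point or a joint stands for the part that bears it (a point fixed in the world has none). Each returns a list of dicts, best first, with "conf" (0 to 1); they miss things now and then, are a little off and sometimes report something else, mostly with a low value. They report only what shows in the picture. A call takes as long as a camera call.
- r.look_for(label, camera): "at" ([x, y, z] in m, in the coordinates of the camera as it stood for that picture, good to about 4 mm: the middle of the surface that is visible of it).
- r.spot_point(label, camera): "at" ([x, y, z] in m, in the coordinates of the camera as it stood for that picture, good to about 4 mm: a listed point, or the origin of a listed thing).
The state is a dict: "time": time; "joint_positions": joint angles; "joint_vel": joint speeds; "joint_torque": joint torques, N m; "ee_pos": TCP position; "eef_rot": TCP orientation; "ft_force": force on the tool from outside, world axes, zero at the start; "torque": the same for the moment, N m; "width": finger opening in m; "grip_force": force on a finger pad.
Only numpy, scipy, OpenCV 4.12 (cv2) and the standard library are available. Lean on these libraries where they do the work, as an engineer would, in place of code of your own. Each camera call takes 0.05 s, during which the arm holds its last target. There are 200 camera calls.

## Working session

There is one attempt and no reset: what is moved stays moved. The work goes in short steps, Python scripts to look and compute and a tool call to move; the robot and the scene stay as the last step left them, time stands still between calls to the robot, and variables do not carry over. Pictures are saved under pics/ and viewed, at most 10 in all, crops included, and the job is handed in when it is done.

Besides the shell and the picture viewer there is one more tool, called after "Request:" as name(argument=value, ...), one argument or row to a line, values as JSON. arm_command: Moves the arm, as the interface text tells. Its arguments: {"type":"object","properties":{"xyz":{"type":"array"},"rot":{"type":"array"},"grip":{"type":"number"},"squeeze":{"type":"number"}},"required":["xyz","rot"]}

```bash
mkdir -p pics; ls; cat > h.py <<'E'
import numpy as np, cv2
from bench import r
def snap(n,f=None):
    M=r.camera_model(n); im=r.camera(n)
    if f: cv2.imwrite('pics/'+f,im[:,:,::-1])
    return M,im
def W(M,p): return (M["T"]@np.r_[p,1])[:3]
def px(M,p):
    q=np.linalg.inv(M["T"])@np.r_[p,1]; return M["cx"]+M["fx"]*q[0]/-q[2], M["cy"]+M["fy"]*-q[1]/-q[2]
def ray(M,u,v,z):
    d=M["T"][:3,:3]@np.array([(u-M["cx"])/M["fx"],-(v-M["cy"])/M["fy"],-1]); o=M["T"][:3,3]
    return o+d*(z-o[2])/d[2]
E
python3 - <<'E'
from h import *
for n in("scene","side"):
    M,im=snap(n,n+'0.png')
    print(n,{k:M[k] for k in M if k!="T"},M["T"].round(3).tolist())
    for l in ["lens_housing","ring_top","spanner_grip","spanner_head","solvent_bottle","battery_meter","driver_red","tweezers_b","iron_holder"]:
        print(l,[(round(d["conf"],2),W(M,d["at"]).round(3).tolist()) for d in r.spot_point(l,n)[:2]])
s=r.read_state();print(s["time"],s["ee_pos"],s["eef_rot"])
E
```

```text
pics
scene {'fx': 374.6271387284583, 'fy': 374.6271387284583, 'cx': 321.16184021374175, 'cy': 200.59736587483562} [[-0.652, 0.481, -0.587, 0.047], [-0.758, -0.426, 0.494, 0.415], [-0.013, 0.767, 0.642, 0.627], [0.0, 0.0, 0.0, 1.0]]
lens_housing [(0.56, [0.572, -0.265, -0.002]), (0.38, [0.711, -0.26, 0.0])]
ring_top [(0.64, [0.576, -0.259, 0.056])]
spanner_grip [(0.58, [0.47, 0.134, 0.024])]
spanner_head [(0.69, [0.552, 0.174, 0.012])]
solvent_bottle [(0.69, [0.711, -0.261, 0.001])]
battery_meter [(0.65, [0.461, -0.176, -0.002]), (0.19, [0.449, 0.18, -0.001])]
driver_red [(0.67, [0.451, 0.184, 0.001])]
tweezers_b [(0.68, [0.496, 0.095, -0.002]), (0.23, [0.712, -0.263, -0.002])]
iron_holder []
side {'fx': 390.21142382952905, 'fy': 390.21142382952905, 'cx': 314.12547838377594, 'cy': 202.5301150926812} [[-0.969, 0.155, -0.192, 0.427], [-0.246, -0.549, 0.799, 0.656], [0.018, 0.821, 0.57, 0.539], [0.0, 0.0, 0.0, 1.0]]
lens_housing [(0.73, [0.572, -0.266, -0.0])]
ring_top [(0.88, [0.571, -0.265, 0.055])]
spanner_grip [(0.97, [0.475, 0.134, 0.025]), (0.66, [0.502, 0.096, 0.0])]
spanner_head [(0.74, [0.554, 0.179, 0.01])]
solvent_bottle [(0.56, [0.719, -0.259, -0.002])]
battery_meter [(0.96, [0.46, -0.177, -0.0])]
driver_red [(0.72, [0.452, 0.182, -0.002]), (0.61, [0.573, -0.261, 0.052])]
tweezers_b [(0.8, [0.499, 0.098, -0.0]), (0.54, [0.472, 0.134, 0.026])]
iron_holder []
1.0 [6.25010826e-01 1.43117380e-05 2.22575006e-01] [7.07100588e-01 7.07112973e-01 2.19522233e-05 2.32494993e-05]
```

View pics/scene0.png

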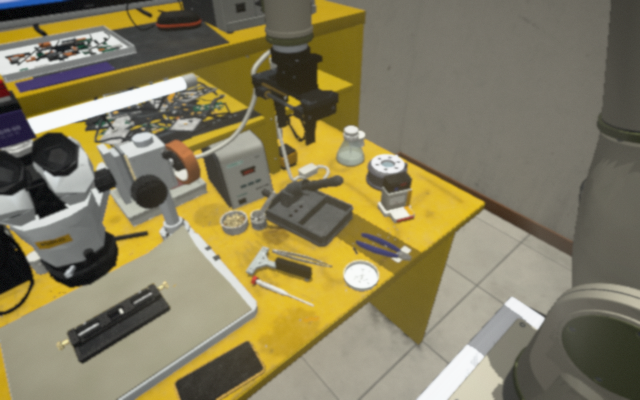

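View pics/side0.png

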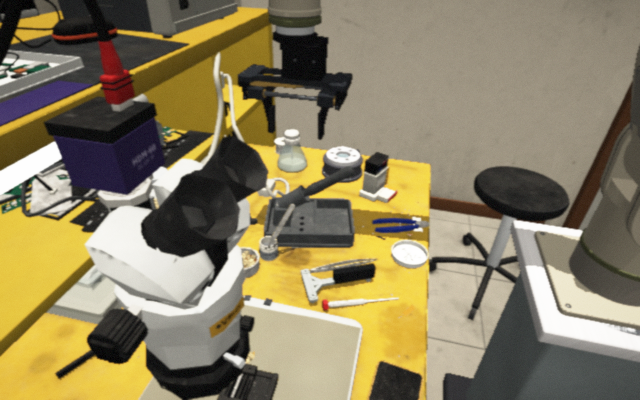

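```bash
python3 - <<'E'
from h import *
M,im=snap("wrist",'w0.png'); print({k:M[k] for k in M if k!="T"},M["T"].round(3).tolist())
for l in ["iron_holder","ring_top","spanner_grip"]: print(l,[(round(d["conf"],2),W(M,d["at"]).round(3).tolist()) for d in r.look_for(l,"wrist")[:2]])
E
```

```text
{'fx': 310.46667163024756, 'fy': 310.46667163024756, 'cx': 321.52513570586433, 'cy': 198.7174258589191} [[1.0, -0.001, 0.001, 0.625], [0.001, 0.96, 0.281, 0.076], [-0.001, -0.281, 0.96, 0.385], [0.0, 0.0, 0.0, 1.0]]
iron_holder [(0.55, [0.447, 0.171, 0.006])]
ring_top []
spanner_grip [(0.73, [0.51, 0.148, 0.021])]
```

View pics/w0.png

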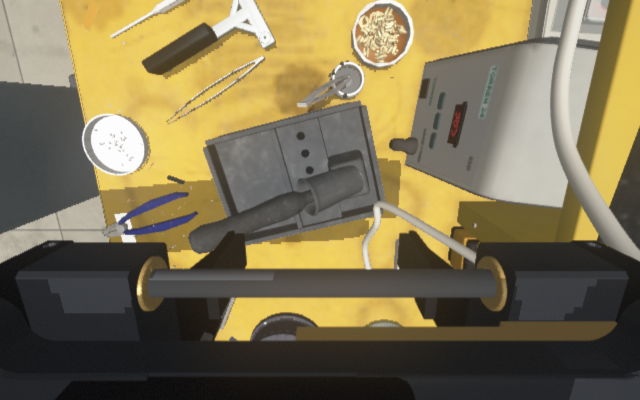

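Request:
arm_command(
  xyz=[
    [-0.05,-0.38,-0.02],
    [-0.05,-0.38,-0.02],
    [-0.05,-0.38,-0.02],
    [-0.05,-0.38,-0.02],
    [-0.05,-0.38,-0.02],
    [-0.05,-0.38,-0.02],
    [-0.05,-0.38,-0.02],
    [-0.05,-0.38,-0.02],
    [-0.05,-0.38,-0.02],
    [-0.05,-0.38,-0.02],
    [-0.05,-0.38,-0.02],
    [-0.05,-0.38,-0.02],
    [-0.05,-0.38,-0.02],
    [-0.05,-0.38,-0.02],
  ],
  rot=[
    [0,0,0],
    [0,0,0],
    [0,0,0],
    [0,0,0],
    [0,0,0],
    [0,0,0],
    [0,0,0],
    [0,0,0],
    [0,0,0],
    [0,0,0],
    [0,0,0],
    [0,0,0],
    [0,0,0],
    [0,0,0],
  ],
)

```text
time: 2.37
ee_pos: [0.5759, -0.3783, 0.2028]
eef_rot: [0.706, 0.708, 0.0, -0.0]
ft_force: [0.2, 0.1, -0.9]
width: 0.0872
grip_force: 0.0
```

```bash
python3 - <<'E'
from h import *
M,im=snap("wrist",'w1.png'); np.save('Mw1.npy',M["T"]); print(M["T"].round(4).tolist())
cv2.imwrite('pics/w1c.png',cv2.resize(im[0:240,170:490,::-1],None,fx=2.5,fy=2.5,interpolation=cv2.INTER_CUBIC))
for l in ["lens_housing","ring_top","solvent_bottle","battery_meter"]: print(l,[(round(d["conf"],2),W(M,d["at"]).round(4).tolist()) for d in r.spot_point(l,"wrist")[:2]])
print(px(M,[.573,-.264,.056]))
E
```

```text
[[1.0, -0.0035, -0.0001, 0.5755], [0.0034, 0.96, 0.28, -0.3025], [-0.0009, -0.28, 0.96, 0.3649], [0.0, 0.0, 0.0, 1.0]]
lens_housing [(0.6, [0.5682, -0.2604, 0.0047])]
ring_top []
solvent_bottle [(0.8, [0.7182, -0.2599, -0.0036])]
battery_meter []
(np.float64(319.1984193071722), np.float64(64.60452700003955))
```

View pics/w1c.png

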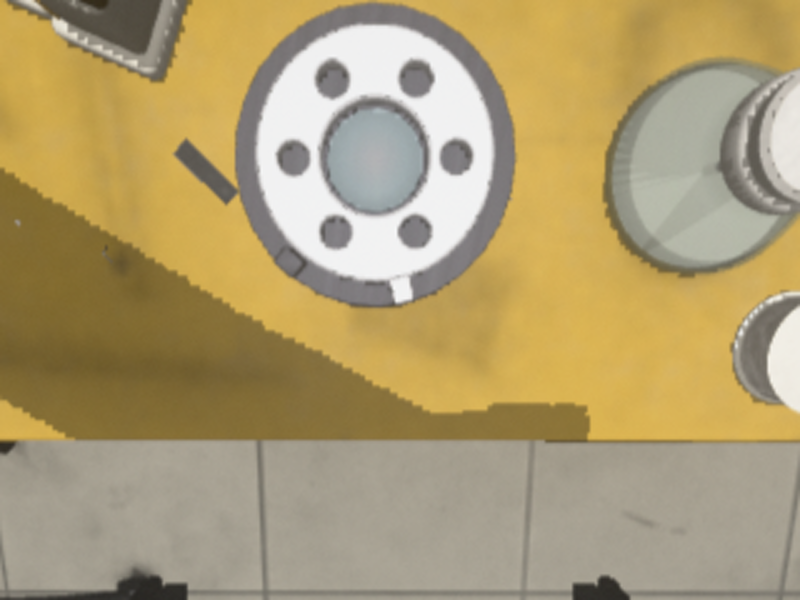

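```bash
cat > ring.py <<'E'
from h import *
def holes(M,im,c):
    g=cv2.cvtColor(im,cv2.COLOR_RGB2GRAY); m=((g<150)*255).astype(np.uint8)
    n,_,st,ce=cv2.connectedComponentsWithStats(m,connectivity=4); P=[]
    for i in range(1,n):
        if 20<st[i,4]<350:
            p=ray(M,*ce[i],.056)[:2]
            if .02<np.linalg.norm(p-c)<.04: P.append(p)
    P=np.array(P); print(len(P),P.round(4).tolist())
    if len(P)<3: return
    o=cv2.fitEllipse(P.astype(np.float32))[0] if len(P)>5 else P.mean(0)
    print('centre',P.mean(0),o,'ang',np.degrees(np.arctan2(*(P-P.mean(0)).T[::-1])).round(1),'rad',np.linalg.norm(P-P.mean(0),axis=1).round(4))
    return P.mean(0)
E
python3 - <<'E'
from ring import *
M=r.camera_model("wrist"); M["T"]=np.load('Mw1.npy'); im=cv2.imread('pics/w1.png')[:,:,::-1]
c=holes(M,im,ray(M,170+375/2.5,155/2.5,.056)[:2])
for x,y,z in((401,290,.054),(291,262,.055),(745,130,.1),(185,10,.02),(152,72,.02)):
    p=ray(M,170+x/2.5,y/2.5,z)[:2]; print(p.round(4),np.degrees(np.arctan2(*(p-c)[::-1])),np.linalg.norm(p-c))
E
```

```text
6 [[0.558, -0.2364], [0.588, -0.236], [0.5433, -0.2625], [0.6033, -0.2619], [0.5885, -0.2879], [0.5585, -0.2884]]
centre [ 0.5732667  -0.26217232] (0.5732710957527161, -0.26216328144073486) ang [ 120.7   60.6 -179.4    0.6  -59.4 -119.4] rad [0.0299 0.03   0.03   0.03   0.0299 0.0301]
[ 0.5839 -0.3097] -77.4173071012535 0.04872566427365338
[ 0.5417 -0.2995] -130.2163172603481 0.04888824278429073
[ 0.6895 -0.26  ] 1.070473137565195 0.11626999883692286
[ 0.4991 -0.2049] 142.33870548921524 0.09372622574743228
[ 0.4844 -0.2267] 158.25613651329888 0.09562794217922284
```

Request:
arm_command(
  xyz=[
    [-0.103,0.514,0],
    [-0.103,0.514,0],
    [-0.103,0.514,0],
    [-0.103,0.514,0],
    [-0.103,0.514,0],
    [-0.103,0.514,0],
    [-0.103,0.514,0],
    [-0.103,0.514,0],
    [-0.103,0.514,0],
    [-0.103,0.514,0],
    [-0.103,0.514,0],
    [-0.103,0.514,0],
    [-0.103,0.514,0],
    [-0.103,0.514,0],
    [-0.103,0.514,0],
    [-0.103,0.514,0],
    [-0.103,0.514,0],
  ],
  rot=[
    [0,0,-1.08],
    [0,0,-1.08],
    [0,0,-1.08],
    [0,0,-1.08],
    [0,0,-1.08],
    [0,0,-1.08],
    [0,0,-1.08],
    [0,0,-1.08],
    [0,0,-1.08],
    [0,0,-1.08],
    [0,0,-1.08],
    [0,0,-1.08],
    [0,0,-1.08],
    [0,0,-1.08],
    [0,0,-1.08],
    [0,0,-1.08],
    [0,0,-1.08],
  ],
)

```text
time: 4.03
ee_pos: [0.4724, 0.1326, 0.2026]
eef_rot: [0.97, 0.242, 0.0, 0.0]
ft_force: [0.4, -0.0, 0.8]
width: 0.0875
grip_force: 0.0
```

```bash
python3 - <<'E'
from h import *
M,im=snap("wrist",'w2.png'); np.save('Mw2.npy',M["T"])
cv2.imwrite('pics/w2c.png',cv2.resize(im[0:240,160:480,::-1],None,fx=2.5,fy=2.5,interpolation=cv2.INTER_CUBIC))
for l in ["spanner_grip","spanner_head","driver_red","tweezers_b"]: print(l,[(round(d["conf"],2),W(M,d["at"]).round(4).tolist()) for d in r.spot_point(l,"wrist")[:2]])
E
```

```text
spanner_grip [(0.6, [0.476, 0.1364, 0.0246])]
spanner_head [(0.63, [0.5505, 0.1759, 0.0135])]
driver_red [(0.61, [0.4527, 0.1744, 0.0016])]
tweezers_b [(0.53, [0.5027, 0.0985, 0.0022])]
```

View pics/w2c.png

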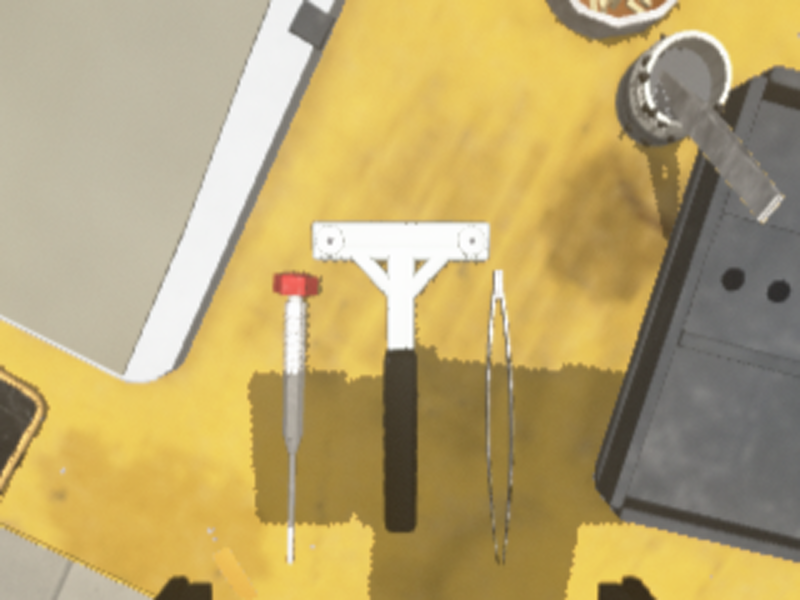

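```bash
python3 - <<'E'
from h import *
M=r.camera_model("wrist"); M["T"]=np.load('Mw2.npy')
f=lambda x,y,z: ray(M,160+x/2.5,y/2.5,z)[:2]
a,b=f(331,241,.018),f(473,241,.018); print('pins',a,b,np.linalg.norm(a-b))
t,e=f(400,350,.038),f(400,531,.038); print('grip top ends',t,e,np.linalg.norm(t-e))
h=(a+b)/2; print('head',h)
d=(e-t)/np.linalg.norm(e-t); print('dir grip',np.degrees(np.arctan2(d[1],d[0])))
n=(b-a); print('pin line',np.degrees(np.arctan2(n[1],n[0]))); 
print('grip ctr from top inner end',t+.04*d,'from head',h+.085*d, 'mid',(t+e)/2)
s=r.read_state(); print(s["ee_pos"],s["eef_rot"])
E
```

```text
pins [0.53569294 0.20032822] [0.56405435 0.14715495] 0.06026413526697389
grip top ends [0.51093097 0.15390375] [0.44081121 0.11662904] 0.07941149425661367
head [0.54987365 0.17374158]
dir grip -152.00549525509868
pin line -61.92555250613516
grip ctr from top inner end [0.47561126 0.13512828] from head [0.47481928 0.1338437 ] mid [0.47587109 0.1352664 ]
[0.4722586  0.13316983 0.20258875] [9.70224575e-01 2.42207075e-01 2.91000947e-05 7.85066304e-05]
```

Request:
arm_command(
  xyz=[
    [0.003,0.001,-0.04],
    [0.003,0.001,-0.08],
    [0.003,0.001,-0.12],
    [0.003,0.001,-0.12],
    [0.003,0.001,-0.12],
    [0.003,0.001,-0.12],
  ],
  rot=[
    [0,0,0],
    [0,0,0],
    [0,0,0],
    [0,0,0],
    [0,0,0],
    [0,0,0],
  ],
  grip=0.32,
  squeeze=50,
)

```text
time: 4.78
ee_pos: [0.4763, 0.1353, 0.0847]
eef_rot: [0.97, 0.243, 0.001, -0.0]
ft_force: [1.0, 0.3, 0.7]
width: 0.0549
grip_force: 0.0
```

Request:
arm_command(
  xyz=[
    [0,0,0],
    [0,0,0],
    [0,0,0],
    [0,0,-0.01],
    [0,0,-0.03],
    [0,0,-0.055],
    [0,0,-0.07],
    [0,0,-0.075],
    [0,0,-0.075],
    [0,0,-0.075],
  ],
  rot=[
    [0,0,0],
    [0,0,0],
    [0,0,0],
    [0,0,0],
    [0,0,0],
    [0,0,0],
    [0,0,0],
    [0,0,0],
    [0,0,0],
    [0,0,0],
  ],
)

```text
time: 5.62
ee_pos: [0.4753, 0.1351, 0.008]
eef_rot: [0.97, 0.243, 0.0, 0.0]
ft_force: [0.3, 0.2, -0.4]
width: 0.0279
grip_force: 0.0
```

Request:
arm_command(
  xyz=[
    [0,0,0],
    [0,0,0],
    [0,0,0],
    [0,0,0],
    [0,0,0],
    [0,0,0],
    [0,0,0],
  ],
  rot=[
    [0,0,0],
    [0,0,0],
    [0,0,0],
    [0,0,0],
    [0,0,0],
    [0,0,0],
    [0,0,0],
  ],
  grip=0,
)

```text
time: 6.2
ee_pos: [0.4756, 0.1352, 0.0083]
eef_rot: [0.97, 0.243, 0.001, -0.0]
ft_force: [-1.0, -1.1, 6.5]
width: 0.0135
grip_force: 50.0
```

Request:
arm_command(
  xyz=[
    [0,0,0.01],
    [0,0,0.03],
    [0,0,0.07],
    [0,0,0.11],
    [0,0,0.15],
    [0,0,0.19],
    [0,0,0.21],
    [0,0,0.21],
  ],
  rot=[
    [0,0,0],
    [0,0,0],
    [0,0,0],
    [0,0,0],
    [0,0,0],
    [0,0,0],
    [0,0,0],
    [0,0,0],
  ],
)

```text
time: 6.87
ee_pos: [0.477, 0.1357, 0.2233]
eef_rot: [0.97, 0.243, 0.004, -0.0]
ft_force: [0.2, -0.2, -1.7]
width: 0.0135
grip_force: 50.0
```

Request:
arm_command(
  xyz=[
    [0.142,-0.47,0],
    [0.142,-0.47,0],
    [0.142,-0.47,0],
    [0.142,-0.47,0],
    [0.142,-0.47,0],
    [0.142,-0.47,0],
    [0.142,-0.47,0],
    [0.142,-0.47,0],
    [0.142,-0.47,0],
    [0.142,-0.47,0],
    [0.142,-0.47,0],
    [0.142,-0.47,0],
    [0.142,-0.47,0],
    [0.142,-0.47,0],
    [0.142,-0.47,0],
    [0.142,-0.47,0],
    [0.142,-0.47,0],
    [0.142,-0.47,0],
    [0.142,-0.47,0],
  ],
  rot=[
    [0,0,0.12],
    [0,0,0.24],
    [0,0,0.36],
    [0,0,0.48],
    [0,0,0.6],
    [0,0,0.72],
    [0,0,0.84],
    [0,0,0.96],
    [0,0,1.08],
    [0,0,1.2],
    [0,0,1.32],
    [0,0,1.44],
    [0,0,1.56],
    [0,0,1.616],
    [0,0,1.616],
    [0,0,1.616],
    [0,0,1.616],
    [0,0,1.616],
    [0,0,1.616],
  ],
)

```text
time: 8.45
ee_pos: [0.6173, -0.3338, 0.2179]
eef_rot: [0.495, 0.869, 0.0, 0.0]
ft_force: [-0.2, -0.3, -2.7]
width: 0.0138
grip_force: 50.0
```

```bash
python3 - <<'E'
from ring import *
M,im=snap("wrist",'w3.png'); np.save('Mw3.npy',M["T"])
cv2.imwrite('pics/w3c.png',cv2.resize(im[0:240,160:480,::-1],None,fx=2.5,fy=2.5,interpolation=cv2.INTER_CUBIC))
s=r.read_state();print(s["ee_pos"],s["eef_rot"],s["ft_force"],s["joint_positions"])
for l in ["spanner_head","spanner_grip"]: print(l,[(round(d["conf"],2),W(M,d["at"]).round(4).tolist()) for d in r.spot_point(l,"wrist")[:2]])
E
```

```text
[ 0.61722533 -0.33402703  0.21793958] [4.94610017e-01 8.69114998e-01 1.35220601e-04 1.83498639e-04] [ 0.89537481 -0.29288146 -1.8385148 ] [ 0.39017299  0.50430907  0.06193051  1.23517228 -0.03058495  1.40261399
  0.98554363]
spanner_head [(0.89, [0.5759, -0.2614, 0.2205])]
spanner_grip [(0.65, [0.6172, -0.3311, 0.2334])]
```

View pics/w3c.png

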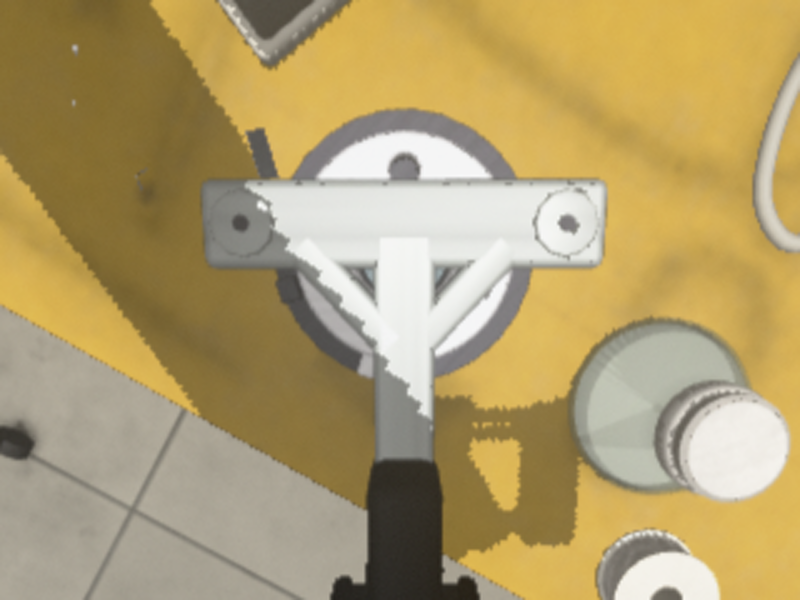

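```bash
python3 - <<'E'
from ring import *
from scipy.optimize import brentq
M=r.camera_model("wrist"); M["T"]=np.load('Mw3.npy')
f=lambda x,y,z: ray(M,160+x/2.5,y/2.5,z)[:2]
sp=lambda z,: np.linalg.norm(f(240,223,z)-f(568,223,z))
z=brentq(lambda z:sp(z)-.06,.1,.3); print('z top of head from spacing',z)
for zz in(z,.228):
    a,b=f(240,223,zz),f(568,223,zz); h=(a+b)/2; n=b-a; print(zz,'head',h,'pin line',np.degrees(np.arctan2(n[1],n[0])))
p=f(403,165,.056);print('hole',p, np.degrees(np.arctan2(*(p-[.5733,-.2622])[::-1])),np.linalg.norm(p-[.5733,-.2622]))
print(px(M,[.5733,-.2622,.056]))
E
```

```text
z top of head from spacing 0.22960066164837617
0.22960066164837617 head [ 0.57346893 -0.26157456] pin line 30.760374344984385
0.228 head [ 0.57342211 -0.26149893] pin line 30.760374344984395
hole [ 0.55723939 -0.23536688] 120.90207687549704 0.0312723404917979
(np.float64(321.2849793121487), np.float64(99.94885696663323))
```

Request:
arm_command(
  xyz=[
    [-0.042,-0.013,0],
    [-0.042,-0.013,0],
    [-0.042,-0.013,0],
    [-0.042,-0.013,-0.02],
    [-0.042,-0.013,-0.06],
    [-0.042,-0.013,-0.1],
    [-0.042,-0.013,-0.11],
    [-0.042,-0.013,-0.11],
    [-0.042,-0.013,-0.11],
    [-0.042,-0.013,-0.11],
  ],
  rot=[
    [0,0,-0.12],
    [0,0,-0.24],
    [0,0,-0.36],
    [0,0,-0.48],
    [0,0,-0.526],
    [0,0,-0.526],
    [0,0,-0.526],
    [0,0,-0.526],
    [0,0,-0.526],
    [0,0,-0.526],
  ],
)

```text
time: 9.43
ee_pos: [0.5765, -0.3489, 0.1107]
eef_rot: [0.704, 0.711, 0.001, 0.002]
ft_force: [-0.8, -0.2, -1.7]
width: 0.0138
grip_force: 50.0
```

```bash
python3 - <<'E'
from ring import *
M,im=snap("wrist",'w4.png'); np.save('Mw4.npy',M["T"])
cv2.imwrite('pics/w4c.png',cv2.resize(im[0:240,160:480,::-1],None,fx=2.5,fy=2.5,interpolation=cv2.INTER_CUBIC))
s=r.read_state();print(s["ee_pos"],s["eef_rot"],s["ft_force"])
holes(M,im,np.array([.5733,-.2622]))
E
```

```text
[ 0.57651255 -0.3489036   0.11074698] [7.03562366e-01 7.10629872e-01 7.04743840e-04 2.16466412e-03] [ 0.09439963  0.58391877 -2.13890649]
4 [[0.5582, -0.2363], [0.5881, -0.236], [0.5578, -0.2891], [0.5908, -0.2895]]
centre [ 0.57374003 -0.26273527] [ 0.57374003 -0.26273527] ang [ 120.5   61.7 -121.1  -57.5] rad [0.0306 0.0304 0.0308 0.0317]
```

View pics/w4c.png

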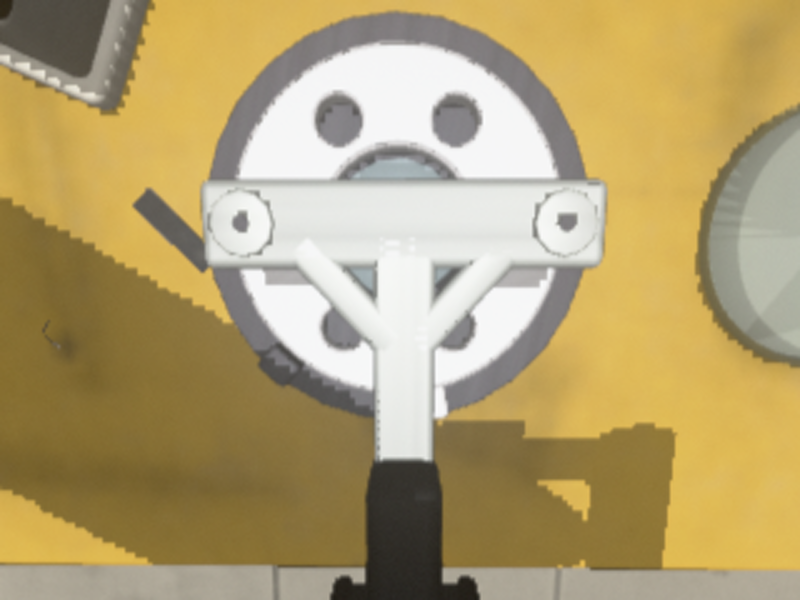

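```bash
python3 - <<'E'
from ring import *
s=r.read_state();print(s["time"],s["ee_pos"],s["eef_rot"])
M=r.camera_model("wrist"); M["T"]=np.load('Mw4.npy')
for z in(.1205,.1223):
    a,b=ray(M,160+240.5/2.5,222.5/2.5,z)[:2],ray(M,160+567.5/2.5,222/2.5,z)[:2]; print((a+b)/2,np.degrees(np.arctan2(*(b-a)[::-1])),np.linalg.norm(a-b))
E
```

```text
9.4833 [ 0.57651255 -0.3489036   0.11074698] [7.03562366e-01 7.10629872e-01 7.04743840e-04 2.16466412e-03]
[ 0.57530334 -0.26450006] 0.7252030256344401 0.06048836821840567
[ 0.57529986 -0.26459664] 0.7252030256344426 0.05977240057419996
```

Request:
arm_command(
  xyz=[
    [-0.001,0.001,-0.01],
    [-0.001,0.001,-0.02],
    [-0.001,0.001,-0.03],
    [-0.001,0.001,-0.03],
    [-0.001,0.001,-0.03],
    [-0.001,0.001,-0.03],
    [-0.001,0.001,-0.03],
  ],
  rot=[
    [0,0,0],
    [0,0,0],
    [0,0,0],
    [0,0,0],
    [0,0,0],
    [0,0,0],
    [0,0,0],
  ],
)

```text
time: 10.07
ee_pos: [0.5743, -0.3472, 0.078]
eef_rot: [0.704, 0.711, 0.0, 0.0]
ft_force: [0.6, -0.7, -2.8]
width: 0.0135
grip_force: 50.0
```

Request:
arm_command(
  xyz=[
    [0,0.0005,-0.006],
    [0,0.0005,-0.012],
    [0,0.0005,-0.018],
    [0,0.0005,-0.022],
    [0,0.0005,-0.022],
    [0,0.0005,-0.022],
  ],
  rot=[
    [0,0,0],
    [0,0,0],
    [0,0,0],
    [0,0,0],
    [0,0,0],
    [0,0,0],
  ],
)

```text
time: 10.57
ee_pos: [0.574, -0.3463, 0.0553]
eef_rot: [0.704, 0.711, 0.0, -0.0]
ft_force: [1.1, 0.3, -1.7]
width: 0.014
grip_force: 50.0
```

Request:
arm_command(
  xyz=[
    [0,0,-0.001],
    [0,0,-0.002],
    [0,0,-0.002],
    [0,0,-0.002],
  ],
  rot=[
    [0,0,0],
    [0,0,0],
    [0,0,0],
    [0,0,0],
  ],
)

```text
time: 10.9
ee_pos: [0.5742, -0.3466, 0.0543]
eef_rot: [0.704, 0.711, 0.0, 0.0]
ft_force: [-0.9, 0.9, 4.2]
width: 0.0137
grip_force: 50.0
```

```bash
python3 - <<'E'
from ring import *
M,im=snap("wrist",'w5.png'); np.save('Mw5.npy',M["T"])
s=r.read_state();print(s["ee_pos"],s["eef_rot"],s["ft_force"],s["torque"])
cv2.imwrite('pics/w5c.png',cv2.resize(im[0:240,160:480,::-1],None,fx=2.5,fy=2.5,interpolation=cv2.INTER_CUBIC))
E
```

```text
[ 0.57422633 -0.34661625  0.05423125] [7.03574165e-01 7.10621745e-01 1.74779938e-04 3.14350267e-04] [-1.17950306  0.83566715  3.63888901] [0.44134659 0.33838119 0.06785575]
```

View pics/w5c.png

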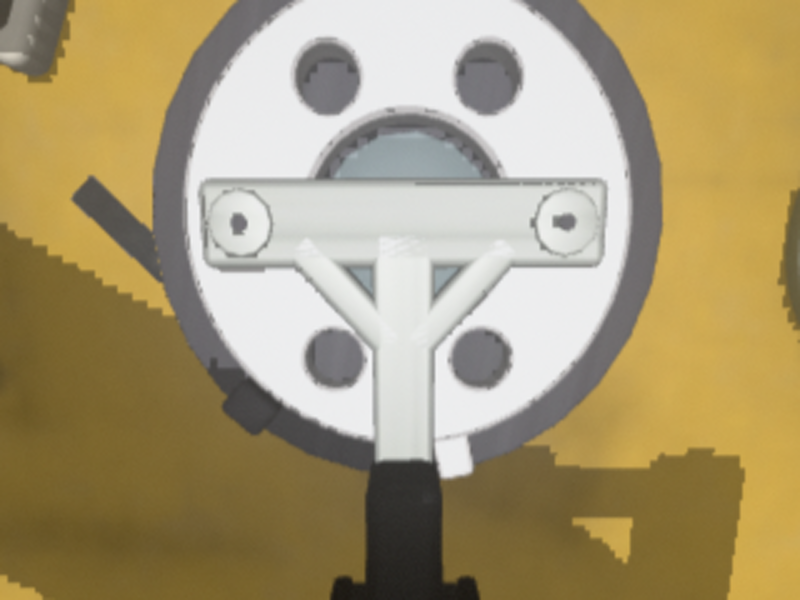

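Request:
arm_command(
  xyz=[
    [0,0,0.001],
    [-0.0059,0.0001,0.001],
    [-0.0118,0.0007,0.001],
    [-0.0176,0.0017,0.001],
    [-0.0233,0.003,0.001],
    [-0.0289,0.0048,0.001],
    [-0.0344,0.0069,0.001],
    [-0.0397,0.0095,0.001],
    [-0.0449,0.0124,0.001],
    [-0.0498,0.0156,0.001],
    [-0.0545,0.0192,0.001],
    [-0.0545,0.0192,0.001],
    [-0.0545,0.0192,0.001],
  ],
  rot=[
    [0,0,0],
    [0,0,-0.0698],
    [0,0,-0.1396],
    [0,0,-0.2094],
    [0,0,-0.2793],
    [0,0,-0.3491],
    [0,0,-0.4189],
    [0,0,-0.4887],
    [0,0,-0.5585],
    [0,0,-0.6283],
    [0,0,-0.6981],
    [0,0,-0.6981],
    [0,0,-0.6981],
  ],
)

```text
time: 12.03
ee_pos: [0.5198, -0.3271, 0.0546]
eef_rot: [0.904, 0.428, 0.0, 0.0]
ft_force: [1.5, 0.9, -1.7]
width: 0.0135
grip_force: 50.0
```

```bash
cat > st.py <<'E'
from ring import *
import sys
M,im=snap("wrist",sys.argv[1]+'.png')
s=r.read_state();print(s["time"],s["ee_pos"],s["eef_rot"],s["ft_force"],s["torque"])
P=holes(M,im,np.array([.5733,-.2622]))
for z in(.0645,):
    a,b=ray(M,160+240.5/2.5,222.5/2.5,z)[:2],ray(M,160+567.5/2.5,222/2.5,z)[:2]; print('head',(a+b)/2,np.degrees(np.arctan2(*(b-a)[::-1])),np.linalg.norm(a-b))
E
python3 st.py w6
```

```text
12.0833 [ 0.51982389 -0.32722626  0.0545768 ] [9.03588394e-01 4.28401665e-01 1.17100272e-04 1.17749981e-04] [ 0.54141906  0.43346256 -0.58377384] [ 0.24140044 -0.194633   -0.03223756]
3 [[0.5489, -0.2414], [0.5983, -0.2819], [0.5449, -0.2487]]
centre [ 0.56405666 -0.25731497] [ 0.56405666 -0.25731497] ang [133.6 -35.6 155.7] rad [0.0219 0.0421 0.021 ]
head [ 0.57356685 -0.26206473] -39.140692890324466 0.06052123891396085
```

Request:
arm_command(
  xyz=[
    [-0.0022,0.0019,0],
    [-0.0044,0.0039,0],
    [-0.0065,0.006,0],
    [-0.0085,0.0081,0],
    [-0.0105,0.0103,0],
    [-0.0105,0.0103,0],
    [-0.0105,0.0103,0],
  ],
  rot=[
    [0,0,-0.035],
    [0,0,-0.07],
    [0,0,-0.105],
    [0,0,-0.14],
    [0,0,-0.1745],
    [0,0,-0.1745],
    [0,0,-0.1745],
  ],
)

```text
time: 12.67
ee_pos: [0.5105, -0.3179, 0.055]
eef_rot: [0.937, 0.348, 0.001, 0.002]
ft_force: [5.6, -2.7, -3.6]
width: 0.0136
grip_force: 50.3
```

```bash
python3 st.py w7; python3 - <<'E'
import cv2
im=cv2.imread('pics/w7.png');cv2.imwrite('pics/w7c.png',cv2.resize(im[0:240,160:480],None,fx=2.5,fy=2.5,interpolation=cv2.INTER_CUBIC))
E
```

```text
12.7167 [ 0.5104786  -0.31796766  0.0549764 ] [9.37360948e-01 3.48355556e-01 7.62792137e-04 1.50956975e-03] [ 5.87286671 -3.84803516 -1.95978798] [-0.66559514 -1.09137749  0.68856398]
4 [[0.5953, -0.2853], [0.5525, -0.2376], [0.5897, -0.2913], [0.5469, -0.2441]]
centre [ 0.57109294 -0.2645822 ] [ 0.57109294 -0.2645822 ] ang [-40.6 124.6 -55.2 139.8] rad [0.0318 0.0328 0.0326 0.0317]
head [ 0.5748523  -0.26322777] -49.08147840848796 0.06068392451185576
```

View pics/w7c.png

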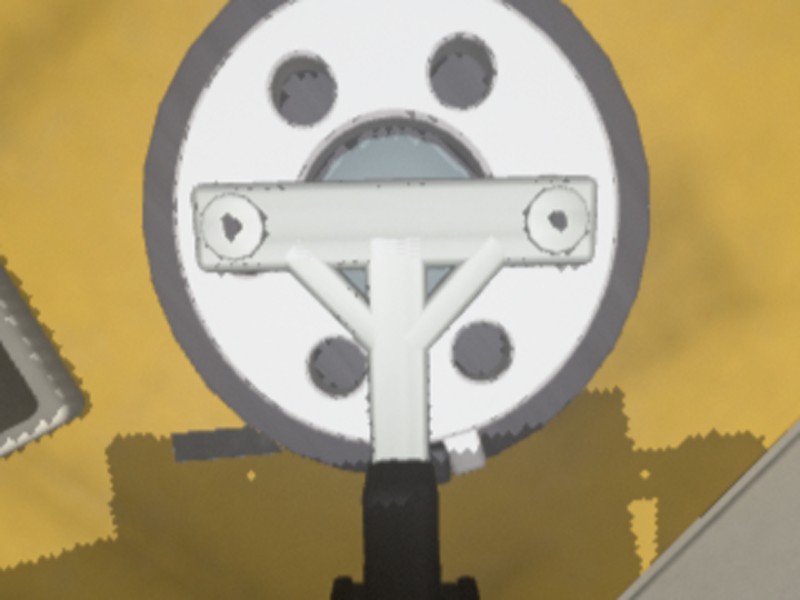

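```bash
python3 - <<'E'
from ring import *
M=r.camera_model("wrist")
P=np.array([ray(M,160+x/2.5,y/2.5,.056)[:2] for x,y in((302,90),(461,72),(338,366),(482,350))]);c=np.array([.5733,-.2622])
print(P.mean(0),np.degrees(np.arctan2(*(P-c).T[::-1])),np.linalg.norm(P-c,axis=1))
a,b=[ray(M,160+x/2.5,y/2.5,.065)[:2] for x,y in((232,228),(559,219))];print('head',(a+b)/2,np.degrees(np.arctan2(*(b-a)[::-1])))
for x,y,z in((465,452,.054),(442,462,.055)):
    p=ray(M,160+x/2.5,y/2.5,z)[:2]; print(np.degrees(np.arctan2(*(p-c)[::-1])))
E
```

```text
[ 0.5736771  -0.26224777] [  76.22738532   16.43930483 -162.74984869 -102.32502015] [0.02987582 0.03008802 0.02945316 0.02967254]
head [ 0.57360571 -0.26217103] -47.667167226849166
-121.0230873220254
-127.32794505538423
```

Request:
arm_command(
  xyz=[
    [-0.0014,0.0017,0],
    [-0.0014,0.0017,0],
    [-0.0014,0.0017,0],
    [-0.0014,0.0017,0],
  ],
  rot=[
    [0,0,-0.026],
    [0,0,-0.026],
    [0,0,-0.026],
    [0,0,-0.026],
  ],
)

```text
time: 13.05
ee_pos: [0.51, -0.3173, 0.0554]
eef_rot: [0.942, 0.336, 0.001, 0.003]
ft_force: [8.2, -6.6, -5.5]
width: 0.0136
grip_force: 50.9
```

Request:
arm_command(
  xyz=[
    [0.003,-0.003,0],
    [0.006,-0.0065,0],
    [0.0086,-0.0091,0],
    [0.0086,-0.0091,0],
    [0.0086,-0.0091,0],
  ],
  rot=[
    [0,0,0.05],
    [0,0,0.1],
    [0,0,0.148],
    [0,0,0.148],
    [0,0,0.148],
  ],
)

```text
time: 13.47
ee_pos: [0.5162, -0.3249, 0.0545]
eef_rot: [0.915, 0.403, -0.0, 0.0]
ft_force: [-0.6, -0.9, 0.3]
width: 0.0133
grip_force: 50.0
```

```bash
python3 st.py w8
```

```text
13.5167 [ 0.51613202 -0.32475987  0.05452243] [ 9.15316376e-01  4.02735533e-01 -4.32213761e-05  1.40751390e-04] [ 0.0636884  -0.18899584 -0.30693723] [-0.05896195 -0.05446114 -0.10065549]
4 [[0.5501, -0.2406], [0.5974, -0.2839], [0.5432, -0.2456], [0.549, -0.251]]
centre [ 0.55994216 -0.25531245] [ 0.55994216 -0.25531245] ang [123.8 -37.4 149.9 158.6] rad [0.0176 0.0471 0.0193 0.0117]
head [ 0.5735723  -0.26293742] -42.33160507410958 0.06047107406400394
```

Request:
arm_command(
  xyz=[
    [0,0,0.005],
    [0,0,0.012],
    [0,0,0.025],
    [0,0,0.06],
    [0,0,0.1],
    [0,0,0.14],
    [0,0,0.165],
    [0,0,0.165],
  ],
  rot=[
    [0,0,0],
    [0,0,0],
    [0,0,0],
    [0,0,0],
    [0,0,0],
    [0,0,0],
    [0,0,0],
    [0,0,0],
  ],
)

```text
time: 14.18
ee_pos: [0.5184, -0.3259, 0.2276]
eef_rot: [0.915, 0.403, 0.004, 0.004]
ft_force: [0.9, -0.9, -1.6]
width: 0.0137
grip_force: 50.0
```

Request:
arm_command(
  xyz=[
    [-0.0412,0.4594,0],
    [-0.0412,0.4594,0],
    [-0.0412,0.4594,0],
    [-0.0412,0.4594,0],
    [-0.0412,0.4594,0],
    [-0.0412,0.4594,0],
    [-0.0412,0.4594,0],
    [-0.0412,0.4594,0],
    [-0.0412,0.4594,0],
    [-0.0412,0.4594,0],
    [-0.0412,0.4594,0],
    [-0.0412,0.4594,0],
    [-0.0412,0.4594,0],
    [-0.0412,0.4594,0],
    [-0.0412,0.4594,0],
  ],
  rot=[
    [0,0,-0.05],
    [0,0,-0.1],
    [0,0,-0.15],
    [0,0,-0.2],
    [0,0,-0.25],
    [0,0,-0.3],
    [0,0,-0.34],
    [0,0,-0.34],
    [0,0,-0.34],
    [0,0,-0.34],
    [0,0,-0.34],
    [0,0,-0.34],
    [0,0,-0.34],
    [0,0,-0.34],
    [0,0,-0.34],
  ],
)

```text
time: 15.43
ee_pos: [0.4752, 0.1336, 0.2197]
eef_rot: [0.97, 0.242, -0.0, 0.0]
ft_force: [0.4, -1.7, -1.5]
width: 0.0138
grip_force: 50.0
```

```bash
python3 - <<'E'
from h import *
M,im=snap("wrist",'w9.png'); s=r.read_state(); print(s["time"],s["ee_pos"],s["eef_rot"])
cv2.imwrite('pics/w9c.png',cv2.resize(im[0:240,160:480,::-1],None,fx=2.5,fy=2.5,interpolation=cv2.INTER_CUBIC))
for l in ["spanner_head","driver_red","tweezers_b"]: print(l,[(round(d["conf"],2),W(M,d["at"]).round(4).tolist()) for d in r.spot_point(l,"wrist")[:2]])
M,im=snap("side")
for l in ["driver_red","tweezers_b","solvent_bottle","battery_meter"]: print(l,[(round(d["conf"],2),W(M,d["at"]).round(4).tolist()) for d in r.spot_point(l,"side")[:1]])
E
```

```text
15.4833 [0.47523508 0.13349918 0.21967312] [9.70402194e-01 2.41494384e-01 1.07604373e-05 2.09107266e-04]
spanner_head [(0.88, [0.5513, 0.172, 0.2229]), (0.58, [0.5002, 0.0977, 0.0016])]
driver_red [(0.67, [0.4545, 0.1743, 0.0038])]
tweezers_b [(0.64, [0.5026, 0.0999, -0.0005])]
driver_red [(0.8, [0.4522, 0.1797, -0.0012])]
tweezers_b [(0.68, [0.5008, 0.0943, -0.001])]
solvent_bottle []
battery_meter [(0.67, [0.4615, -0.1806, 0.0002])]
```

View pics/w9c.png

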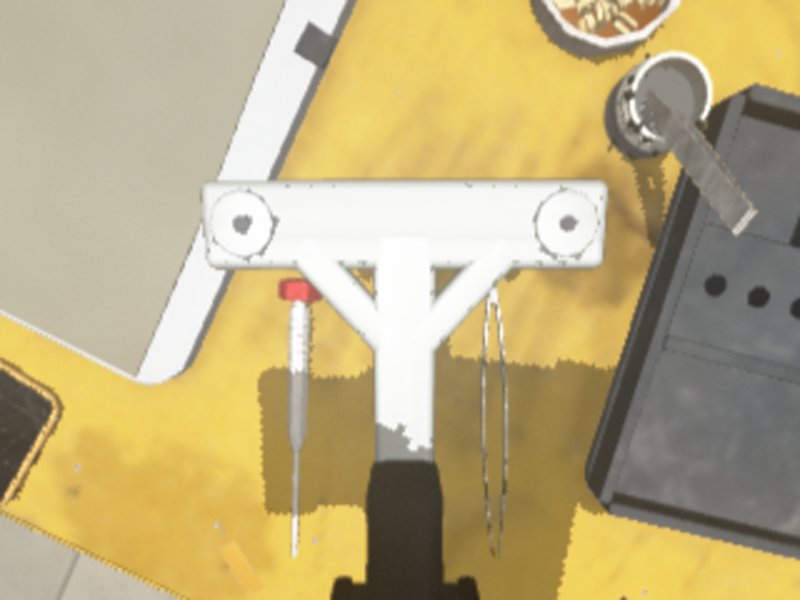

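Request:
arm_command(
  xyz=[
    [0,0,-0.04],
    [0,0,-0.08],
    [0,0,-0.12],
    [0,0,-0.155],
    [0,0,-0.18],
    [0,0,-0.195],
    [0,0,-0.205],
    [0,0,-0.209],
    [0,0,-0.211],
    [0,0,-0.212],
    [0,0,-0.212],
    [0,0,-0.212],
  ],
  rot=[
    [0,0,0],
    [0,0,0],
    [0,0,0],
    [0,0,0],
    [0,0,0],
    [0,0,0],
    [0,0,0],
    [0,0,0],
    [0,0,0],
    [0,0,0],
    [0,0,0],
    [0,0,0],
  ],
)

```text
time: 16.88
ee_pos: [0.4758, 0.1353, 0.0085]
eef_rot: [0.97, 0.243, 0.001, -0.0]
ft_force: [0.4, -0.2, -2.1]
width: 0.0138
grip_force: 50.0
```

Request:
arm_command(
  xyz=[
    [0,0,0],
    [0,0,0],
    [0,0,0],
    [0,0,0],
    [0,0,0],
    [0,0,0],
  ],
  rot=[
    [0,0,0],
    [0,0,0],
    [0,0,0],
    [0,0,0],
    [0,0,0],
    [0,0,0],
  ],
  grip=0.32,
)

```text
time: 17.38
ee_pos: [0.4751, 0.135, 0.0076]
eef_rot: [0.97, 0.243, 0.0, 0.0]
ft_force: [0.1, -0.4, -1.1]
width: 0.0273
grip_force: 0.0
```

Request:
arm_command(
  xyz=[
    [0,0,0.02],
    [0,0,0.05],
    [0,0,0.09],
    [0,0,0.13],
    [0,0,0.17],
    [0,0,0.195],
    [0,0,0.195],
    [0,0,0.195],
  ],
  rot=[
    [0,0,0],
    [0,0,0],
    [0,0,0],
    [0,0,0],
    [0,0,0],
    [0,0,0],
    [0,0,0],
    [0,0,0],
  ],
)

```text
time: 18.05
ee_pos: [0.4758, 0.1353, 0.2039]
eef_rot: [0.97, 0.243, 0.002, -0.0]
ft_force: [-0.1, -0.9, -0.5]
width: 0.0277
grip_force: 0.0
```

```bash
python3 - <<'E'
from h import *
for n in("wrist","scene","side"):
    M,im=snap(n,'f_'+n+'.png')
    for l in ["spanner_grip","spanner_head","driver_red","tweezers_b","solvent_bottle","battery_meter"]: print(n,l,[(round(d["conf"],2),W(M,d["at"]).round(4).tolist()) for d in r.spot_point(l,n)[:1]])
s=r.read_state();print(s["time"],s["ee_pos"],s["width"],s["ft_force"])
E
```

```text
wrist spanner_grip [(0.6, [0.4773, 0.1359, 0.0247])]
wrist spanner_head [(0.95, [0.5506, 0.1728, 0.0132])]
wrist driver_red [(0.56, [0.4528, 0.1727, 0.0025])]
wrist tweezers_b [(0.77, [0.5029, 0.0981, -0.0002])]
wrist solvent_bottle [(0.58, [0.501, 0.0955, -0.002])]
wrist battery_meter [(0.67, [0.4666, -0.1765, 0.0011])]
scene spanner_grip [(0.95, [0.4729, 0.1313, 0.0248])]
scene spanner_head [(0.8, [0.5533, 0.1721, 0.0075])]
scene driver_red [(0.45, [0.5522, 0.1755, 0.0092])]
scene tweezers_b [(0.53, [0.4983, 0.0965, 0.0007])]
scene solvent_bottle [(0.6, [0.7099, -0.2632, 0.0004])]
scene battery_meter [(0.81, [0.4595, -0.1748, -0.002])]
side spanner_grip [(0.87, [0.4706, 0.1324, 0.0213])]
side spanner_head [(0.67, [0.5523, 0.1806, 0.0101])]
side driver_red []
side tweezers_b [(0.83, [0.499, 0.0947, 0.0025])]
side solvent_bottle [(0.76, [0.7184, -0.2596, 0.0005])]
side battery_meter [(0.91, [0.466, -0.1804, 0.0005])]
19.1 [0.47503674 0.13503534 0.20259056] 0.027680970859190728 [ 0.1530561  -0.38174072  0.55232458]
```

Request:
arm_command(
  xyz=[
    [0.1,-0.515,0],
    [0.1,-0.515,0],
    [0.1,-0.515,0],
    [0.1,-0.515,0],
    [0.1,-0.515,0],
    [0.1,-0.515,0],
    [0.1,-0.515,0],
    [0.1,-0.515,0],
    [0.1,-0.515,0],
    [0.1,-0.515,0],
    [0.1,-0.515,0],
    [0.1,-0.515,0],
    [0.1,-0.515,0],
    [0.1,-0.515,0],
    [0.1,-0.515,0],
    [0.1,-0.515,0],
    [0.1,-0.515,0],
    [0.1,-0.515,0],
  ],
  rot=[
    [0,0,1.08],
    [0,0,1.08],
    [0,0,1.08],
    [0,0,1.08],
    [0,0,1.08],
    [0,0,1.08],
    [0,0,1.08],
    [0,0,1.08],
    [0,0,1.08],
    [0,0,1.08],
    [0,0,1.08],
    [0,0,1.08],
    [0,0,1.08],
    [0,0,1.08],
    [0,0,1.08],
    [0,0,1.08],
    [0,0,1.08],
    [0,0,1.08],
  ],
)

```text
time: 20.6
ee_pos: [0.5756, -0.3783, 0.2027]
eef_rot: [0.707, 0.708, 0.001, -0.0]
ft_force: [-0.5, 0.2, -0.7]
width: 0.0281
grip_force: 0.0
```

```bash
python3 - <<'E'
from ring import *
M,im=snap("wrist",'w10.png'); holes(M,im,np.array([.5733,-.2622]))
s=r.read_state();print(s["time"],s["ee_pos"],s["ft_force"])
E
```

```text
6 [[0.58, -0.2329], [0.5514, -0.2417], [0.6021, -0.2533], [0.5444, -0.2708], [0.5951, -0.2825], [0.5664, -0.2911]]
centre [ 0.57323634 -0.26204949] (0.5732736587524414, -0.2620507776737213) ang [  76.9  137.1   16.9 -163.2  -43.1 -103.2] rad [0.0299 0.0298 0.0301 0.0301 0.0299 0.0298]
20.65 [ 0.57565757 -0.3782517   0.20286641] [ 0.35731975  0.95594447 -0.40047506]
```

```bash
python3 -c "
from bench import r
print(r.close_job())"
```

```text
the job is handed in; nothing more can be done
None
```

I turned the ring about 43.7° clockwise onto its stop, laid the spanner back at its original place on the bench, and handed the job in at about 21 s; the last look showed the ring still on its stop, and the judging gave no verdict.

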